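# Find the socket driver that fits a display stand's top nut and tighten it

### The arm

A 7-joint arm with a two-finger parallel gripper is mounted at the origin on a cart in front of the work surface, level with it; the furniture and walls round the work are solid. World frame = base frame: x ahead of the robot, y to its left, z up, the work surface at z = 0. Lengths are in mm, angles in rad, forces in N, time in s.
With the tool pointing down it reaches from about 400 to 750 mm from the base axis. Payload 19.5 kg.
Tool frame: the origin (TCP) lies between the finger pads; the fingertips stand 25 mm ahead of it and the grasp point (between the pads) lies 6 mm ahead of it; z points along the fingers, y is the line along which they close (so a half turn about z gives the same grasp; the last joint's range is limited). The gripper opens to 85 mm and grips with 20 to 120 N. Pads are 22 mm wide; open, the fingers measure 114 mm over their backs; the gripper's body (76 mm by 85 mm) begins 54 mm behind the grasp point. The pads swing forward as they close: fully open they stand 13 mm farther back than shut.
Start: joints at [-1.285, 0.707, -0.028, 1.485, 0.022, 0.951, -0.075], TCP at [185.115, 544.362, 256.268] pointing down, gripper open.
Joint ranges: [-2.71, 2.71], [-0.32, 2.16], [-1.57, 1.52], [0, 2.45], [-1.46, 4.6], [0, 2.02], [-2.83, 2.83]. Speed limits (rad/s): [1.89, 1.89, 2.57, 2.57, 3.01, 3.01, 3.01].

### API

Orientations are given as a unit quaternion [x, y, z, w].
In Python, from workcell import bot, vision, finish_job gives the robot as it stands.
- The arm moves only by the tool step_arm, never from a script. Its argument "deltas" is text: rows parted by semicolons, each of 7 numbers parted by spaces: the shift along the tool's x, y, z in mm, then the turn, a rotation vector about the tool's x, y, z in degrees, then the opening in per cent of the stroke, from 0 (shut) to 100 (fully open). In form: tx ty tz rx ry rz claw; .... A call has 1 to 5 rows; each row is the pose to reach, as a shift and turn from the pose commanded when the call began, along the tool's axes at that moment; what a row does not reach only later rows make up. A row lasts 1/8 s, in which the tool goes at most 62.5 mm and 10.7 degrees, less where a joint would pass 70% of its speed; a pose out of reach is approached as far as the arm can. A call with a gripper value outside its range is refused whole. The fingers move at their own pace and stop on an object; "newtons" is the grip in N (left out, the last holds). Time passes only in rows, so rows that repeat a pose let the fingers close. It gives the time, the measured TCP pose, the force, the opening and the grip force at its end, in the units of the state.
- bot.state(): the state, without advancing time (a new reading comes with each control period).
- vision.grab_frame(name): name is "scene" or "top" or "wrist"; returns a dict with "image" (480x640x3 uint8, red, green, blue), "z_map" (480x640 float32, mm along the optical axis (not along the pixel's ray), 0 where there is no reading), "camera_matrix" (3x3 intrinsics, pixels), "k1" (the pictures are not rectified: a ray, as slopes to the right and down, at radius r is drawn at 1 + k1 r^2 times it, then the intrinsics apply), "R" (3x3) and "t" (3): a world point X has camera coordinates R X + t. Camera axes: x right, y down, z forward; pixel columns grow to the right and rows downward; lengths in mm; the calibration is good to about 2 mm. A picture is of the moment at which its call begins.
- finish_job(): hands the job in; it is judged then, once.
Trained networks look in a picture, given as the dict that the camera call returned (one of the last four; its "shot" number tells which), for a name from the list of things; names that differ only in an ending like _2 or _b are one class to them, and where a whole thing is asked for, a point or a joint stands for the part that bears it (a point fixed in the world has none). Each returns a list of dicts, best first, with "p" (0 to 1); they miss things now and then, are a little off and sometimes report something else, mostly with a low value. They report only what shows in the picture. A call takes as long as a camera call. They do not tell look-alikes from the thing itself.
- vision.find_in(name, picture): "centre" ([x, y, z] in mm, in the coordinates of the camera as it stood for that picture, good to about 4 mm: the middle of the surface that is visible of it).
- vision.masks_of(name, picture): "mask" (480x640 bool, what is visible of it).
The state is a dict: "t": time; "joint_positions": joint angles; "joint_velocities": joint speeds; "joint_efforts": joint torques, N m; "ee_pos": TCP position; "ee_rot": TCP orientation; "contact_force": force on the tool from outside, world axes, zero at the start; "torque": the same for the moment, N m; "width": finger opening in mm; "finger_force": force on a finger pad.
Only numpy, scipy, OpenCV 4.12 (cv2) and the standard library are available. Lean on these libraries where they do the work, as an engineer would, in place of code of your own. Each camera call takes 0.05 s, during which the arm holds its last target. There are 200 camera calls.

### The job

The hex nut on top of the two-tier display stand is still loose: find out which of the three T-handle socket drivers in the wooden holder fits it, standing any driver that does not fit back upright in a pocket of the holder. Push the fitting driver fully down over the loose nut and turn it clockwise (seen from above) until the nut is tight. Finish still gripping that driver, upright and fully down on the tight nut, and leave the goods round about where they are.

Things in the scene. Friction and masses are not known exactly. Their poses are not given: they have to be found in the camera images.
- stand: two-tier display stand, fixed to the surface: pale wooden discs 230 across (top 24 above the sideboard) and 160 across (top at 128) on a brass tube. Origin: centre of its underside on the sideboard, z up; tube, threaded rod and nut are on its vertical axis.
- nut_base (a point): centre of the nut's underside, 130.5 above the sideboard, on a fixed washer 46 across where a driver's rim lands when fully down. Steel hex nut 19 across flats, 21.9 across corners, 11 high, chamfered 1.2; the 12 mm rod stands 7 above it. The point turns with the nut: two of the six flats are square to its x, z up.
- nut (a joint): nut rotation, rad: 0 is tight (hard stop), negative is loose (starts -0.8 to -0.45), growing clockwise seen from above. Stiff: about 0.12 N m to turn, stays where left. Of the three drivers one bore is too small and stops on top of the nut, one fits (1.3 mm clearance, 0.14 rad play either way), one drops over it but spins without turning it. Only trying tells which.
- rack: dark wooden driver holder, fixed, 62 (x) by 232 (y) by 27 high; origin: centre of its underside, z up. Three round pockets on its y axis at y = -75, 0, +75 mm, 41 across, rims chamfered 2.5, floors 9 above the sideboard (18 deep). A driver standing in one has its origin on that floor and its bar within 0.3 rad of the holder's x.
- driver_red: red T-handle socket driver, rigid, 0.13 to 0.25 kg. Origin: centre of the socket's open lower rim, z up the shaft. Socket 37 outside diameter, 34 high; hex bore 22 deep from below, two of its six flats square to x; shaft 15 thick; crossbar along x, 84 long, 16 wide (y), 22 high, 89 to 111 above the origin. Same as the others but for colour and bore size; which pocket holds it varies.
- driver_yellow: yellow T-handle socket driver, rigid, 0.13 to 0.25 kg. Origin: centre of the socket's open lower rim, z up the shaft. Socket 37 outside diameter, 34 high; hex bore 22 deep from below, two of its six flats square to x; shaft 15 thick; crossbar along x, 84 long, 16 wide (y), 22 high, 89 to 111 above the origin. Same as the others but for colour and bore size; which pocket holds it varies.
- driver_blue: blue T-handle socket driver, rigid, 0.13 to 0.25 kg. Origin: centre of the socket's open lower rim, z up the shaft. Socket 37 outside diameter, 34 high; hex bore 22 deep from below, two of its six flats square to x; shaft 15 thick; crossbar along x, 84 long, 16 wide (y), 22 high, 89 to 111 above the origin. Same as the others but for colour and bore size; which pocket holds it varies.
- soap_green: bystander, to be left alone: green wrapped soap bar, 53x78x26, under the cream-coloured one; origin at the centre of its underside
- soap_cream: bystander, to be left alone: cream-coloured wrapped soap bar, 53x78x26, on the green one; origin at the centre of its underside
- soap_pink: bystander, to be left alone: pink wrapped soap bar, 53x78x26; origin at the centre of its underside
- jar_pink: bystander, to be left alone: pink cream jar with a wooden lid, 68 across, 58 high; origin at the centre of its underside
- candle: bystander, to be left alone: candle in a glass, 70 across, 78 high; origin at the centre of its underside
- tin: bystander, to be left alone: small round tin, 47 across, 15 high; origin at the centre of its underside
- brush: bystander, to be left alone: wooden nail brush, 36x92x33; origin at the centre of its underside
- flask: bystander, to be left alone: square scent flask with a gilt cap, 44x62x120; origin at the centre of its underside
There are look-alikes about, which are no part of the job. What is shaped like the driver_blue but turquoise is not meant.

How it is judged (in metres and radians):
On the way, in this order (a step that is already met when the one before it is completed fails the run):
1. a held driver is fully down over the nut while the nut is still loose (value of joint nut below -0.2 rad and ((z of driver_red in the frame of nut_base between -0.004 and 0.003 m and horizontal distance between driver_red and nut_base below 0.0018 m and angle between driver_red's own z axis and vertical below 0.08 rad and contact force between the fingers and driver_red above 2 N) or (z of driver_yellow in the frame of nut_base between -0.004 and 0.003 m and horizontal distance between driver_yellow and nut_base below 0.0018 m and angle between driver_yellow's own z axis and vertical below 0.08 rad and contact force between the fingers and driver_yellow above 2 N) or (z of driver_blue in the frame of nut_base between -0.004 and 0.003 m and horizontal distance between driver_blue and nut_base below 0.0018 m and angle between driver_blue's own z axis and vertical below 0.08 rad and contact force between the fingers and driver_blue above 2 N))), for 0.1 s.
2. the nut is tight, turned by a held driver seated on it (value of joint nut above -0.09 rad and ((z of driver_red in the frame of nut_base between -0.004 and 0.003 m and horizontal distance between driver_red and nut_base below 0.0018 m and angle between driver_red's own z axis and vertical below 0.08 rad and contact force between the fingers and driver_red above 2 N) or (z of driver_yellow in the frame of nut_base between -0.004 and 0.003 m and horizontal distance between driver_yellow and nut_base below 0.0018 m and angle between driver_yellow's own z axis and vertical below 0.08 rad and contact force between the fingers and driver_yellow above 2 N) or (z of driver_blue in the frame of nut_base between -0.004 and 0.003 m and horizontal distance between driver_blue and nut_base below 0.0018 m and angle between driver_blue's own z axis and vertical below 0.08 rad and contact force between the fingers and driver_blue above 2 N))), for 0.2 s.
At the end, for the whole second after the job is handed in: The nut is within 0.09 rad of its tight stop; a driver gripped with over 2 N is fully down over it (rim within 3 mm of the washer, axes within 1.8 mm, tilt under 0.08 rad); the other two stand down in holder pockets (within 3.5 mm of the floor, tilt under 0.12 rad) (value of joint nut above -0.09 rad and ((z of driver_red in the frame of nut_base between -0.004 and 0.003 m and horizontal distance between driver_red and nut_base below 0.0018 m and angle between driver_red's own z axis and vertical below 0.08 rad and contact force between the fingers and driver_red above 2 N and z of driver_yellow in the frame of rack between 0.005 and 0.0125 m and x of driver_yellow in the frame of rack between -0.012 and 0.012 m and y of driver_yellow in the frame of rack between -0.09 and 0.09 m and angle between each of driver_yellow, driver_blue's own z axis and vertical below 0.12 rad and z of driver_blue in the frame of rack between 0.005 and 0.0125 m and x of driver_blue in the frame of rack between -0.012 and 0.012 m and y of driver_blue in the frame of rack between -0.09 and 0.09 m) or (z of driver_yellow in the frame of nut_base between -0.004 and 0.003 m and horizontal distance between driver_yellow and nut_base below 0.0018 m and angle between driver_yellow's own z axis and vertical below 0.08 rad and contact force between the fingers and driver_yellow above 2 N and z of driver_red in the frame of rack between 0.005 and 0.0125 m and x of driver_red in the frame of rack between -0.012 and 0.012 m and y of driver_red in the frame of rack between -0.09 and 0.09 m and angle between each of driver_red, driver_blue's own z axis and vertical below 0.12 rad and z of driver_blue in the frame of rack between 0.005 and 0.0125 m and x of driver_blue in the frame of rack between -0.012 and 0.012 m and y of driver_blue in the frame of rack between -0.09 and 0.09 m) or (z of driver_blue in the frame of nut_base between -0.004 and 0.003 m and horizontal distance between driver_blue and nut_base below 0.0018 m and angle between driver_blue's own z axis and vertical below 0.08 rad and contact force between the fingers and driver_blue above 2 N and z of driver_red in the frame of rack between 0.005 and 0.0125 m and x of driver_red in the frame of rack between -0.012 and 0.012 m and y of driver_red in the frame of rack between -0.09 and 0.09 m and angle between each of driver_red, driver_yellow's own z axis and vertical below 0.12 rad and z of driver_yellow in the frame of rack between 0.005 and 0.0125 m and x of driver_yellow in the frame of rack between -0.012 and 0.012 m and y of driver_yellow in the frame of rack between -0.09 and 0.09 m))); the arm keeps its last pose, push and grip.
It fails at once if a bystander is moved more than 30 mm or tipped (distance of any of soap_green, soap_cream, soap_pink, jar_pink, candle, tin, brush, flask from where it was at the start of the episode above 0.03 m or angle between any of soap_green, soap_cream, soap_pink, jar_pink, candle, tin, brush, flask's own z axis and vertical above 0.35 rad).
It also fails if it takes over 72 s, if anything falls off the work surface, if the arm or the gripper's body presses on something with over 40 N, if the wrist force passes 120 N, or if a joint passes its speed limit or range.

## Working session

There is one attempt and no reset: what is moved stays moved. The work goes in short steps, Python scripts to look and compute and a tool call to move; the robot and the scene stay as the last step left them, time stands still between calls to the robot, and variables do not carry over. Pictures are saved under pics/ and viewed, at most 10 in all, crops included, and the job is handed in when it is done.

Besides the shell and the picture viewer there is one more tool, called as name(argument=value, ...), one argument or row to a line, values as JSON. step_arm: Moves the arm, as the interface text tells. Its arguments: {"type":"object","properties":{"deltas":{"type":"string"},"newtons":{"type":"number"}},"required":["deltas"]}

```bash
mkdir -p pics
cat > h.py <<'E'
import numpy as np, cv2
from workcell import bot, vision, finish_job
from scipy.spatial.transform import Rotation as Ro
def world(f,c): return np.array(f["R"]).T@(np.array(c)-np.array(f["t"]))
def cloud(f,m=None):
    K=np.array(f["camera_matrix"]);z=f["z_map"]; v,u=np.nonzero((z>0)&(m if m is not None else True))
    p=np.stack([u,v],1).astype(float)
    x=(p-[K[0,2],K[1,2]])/[K[0,0],K[1,1]]; r0=x.copy()
    for _ in range(8): x=r0/(1+f["k1"]*(x**2).sum(1,keepdims=True))
    zz=z[v,u][:,None]
    return (np.hstack([x*zz,zz])-np.array(f["t"]))@np.array(f["R"]), p
def proj(f,X):
    c=np.array(f["R"])@np.array(X,float)+np.array(f["t"]); s=c[:2]/c[2]; s=s*(1+f["k1"]*(s@s)); K=np.array(f["camera_matrix"])
    return s*[K[0,0],K[1,1]]+[K[0,2],K[1,2]]
def save(f,n,box=None,sc=1):
    im=f["image"][...,::-1]
    if box: im=im[box[1]:box[3],box[0]:box[2]]
    cv2.imwrite("pics/"+n,cv2.resize(im,None,fx=sc,fy=sc,interpolation=cv2.INTER_CUBIC))
E
python3 - <<'E'
from h import *
s=bot.state(); print({k:np.round(v,3) for k,v in s.items()})
ims=[]
for n in ["scene","top","wrist"]:
    f=vision.grab_frame(n); ims.append(f["image"])
    print(n,np.round(f["R"],3).tolist(),np.round(f["t"],1),np.round(f["camera_matrix"],1).tolist(),f["k1"])
    for nm in ["stand","nut","rack","driver_red","driver_yellow","driver_blue","flask","candle","soap_cream","soap_pink","jar_pink","tin","brush"]:
        r=vision.find_in(nm,f)
        print(nm,[(round(a["p"],2),np.round(world(f,a["centre"])).tolist(),np.round(proj(f,world(f,a["centre"]))).tolist()) for a in r[:3]])
cv2.imwrite("pics/a.png",cv2.resize(ims[0][...,::-1],(800,600)))
cv2.imwrite("pics/b.png",cv2.resize(ims[1][...,::-1],(800,600)))
E
```

```text
{'t': np.float64(0.0), 'joint_positions': array([-1.285,  0.707, -0.028,  1.485,  0.022,  0.951, -0.076]), 'joint_velocities': array([-0.001, -0.001, -0.   ,  0.001, -0.001, -0.001,  0.002]), 'joint_efforts': array([-0.0000e+00, -8.8319e+01,  1.2340e+00, -2.3618e+01,  1.7000e-02,
        6.0000e-03, -0.0000e+00]), 'ee_pos': array([185.038, 544.173, 255.842]), 'ee_rot': array([ 0.163,  0.987, -0.001, -0.   ]), 'contact_force': array([0.456, 0.84 , 0.02 ]), 'torque': array([-0.011,  0.019, -0.01 ]), 'finger_force': np.float64(0.0), 'width': np.float64(85.486)}
scene [[0.658, -0.753, 0.001], [-0.499, -0.438, -0.748], [0.563, 0.492, -0.664]] [-337.2  325.3 1544.1] [[600.3, 0.0, 327.1], [0.0, 600.3, 238.4], [0.0, 0.0, 1.0]] -0.1183177449412436
stand [(0.93, [553.0, 124.0, 21.0], [306.0, 232.0])]
nut []
rack [(0.61, [441.0, -225.0, 27.0], [371.0, 304.0])]
driver_red [(0.85, [461.0, -133.0, 98.0], [351.0, 267.0])]
driver_yellow [(0.6, [455.0, -279.0, 101.0], [392.0, 293.0])]
driver_blue [(0.94, [461.0, -206.0, 102.0], [372.0, 278.0]), (0.9, [368.0, -34.0, 88.0], [302.0, 271.0]), (0.27, [360
[... 1318 characters left out ...]
_pink [(0.94, [642.0, -101.0, 56.0], [349.0, 205.0])]
tin [(0.52, [650.0, -322.0, 17.0], [416.0, 204.0])]
brush [(0.77, [377.0, -440.0, 36.0], [456.0, 286.0])]
wrist [[0.322, 0.947, 0.0], [0.896, -0.305, 0.322], [0.305, -0.103, -0.947]] [-576.2  -41.6  379.7] [[343.7, 0.0, 313.6], [0.0, 343.7, 242.6], [0.0, 0.0, 1.0]] -0.06074065563264235
stand [(0.81, [470.0, 164.0, 24.0], [131.0, 471.0])]
nut []
rack []
driver_red []
driver_yellow []
driver_blue [(0.93, [372.0, -7.0, 13.0], [9.0, 439.0])]
flask [(0.71, [468.0, 162.0, 23.0], [129.0, 469.0])]
candle []
soap_cream [(0.83, [411.0, 388.0, 39.0], [253.0, 416.0])]
soap_pink [(0.47, [475.0, 453.0, 7.0], [318.0, 420.0])]
jar_pink []
tin []
brush []
```

View pics/a.png

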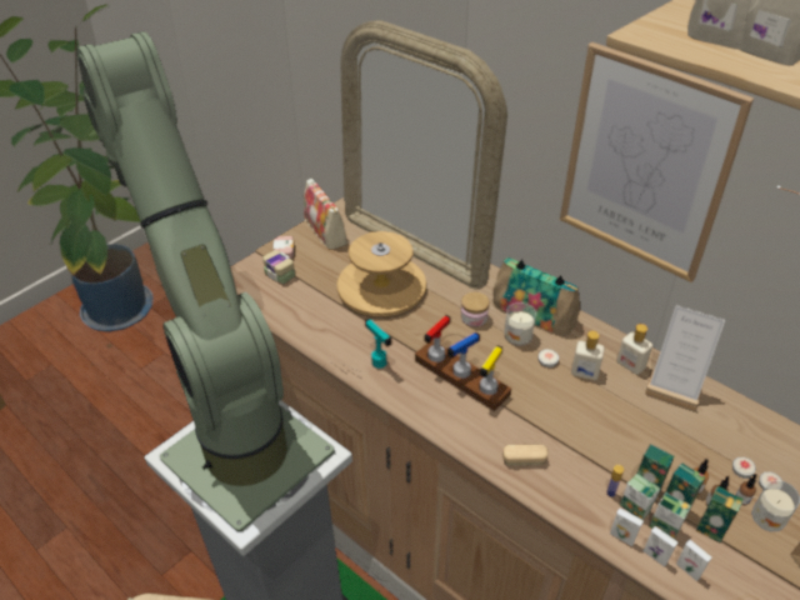

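View pics/b.png

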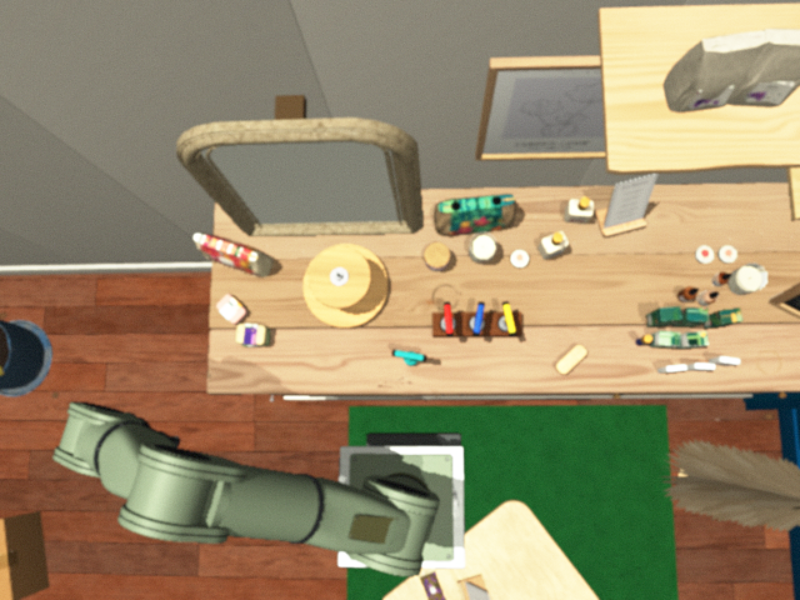

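The scene picture (800×600) shows a rack with red at (437,330), blue at (463,345) and yellow at (490,360). A turquoise look-alike stands alone at (378,340). The stand and its nut are at (380,248). driver_blue is the rack one at (463,345): it is blue and stands in the holder. Next I move over the stand to measure it.

step_arm(
  deltas="-90 -57 -3 0 0 -4 100;-180 -114 -6 0 0 -8 100;-270 -171 -9 0 0 -12 100;-360 -228 -12 0 0 -16 100;-451 -286 -14 0 0 -18.8 100",
)

```text
t: 2.72
ee_pos: [382.2, 299.5, 265.1]
ee_rot: [-0.001, 1.0, 0.0, 0.0]
contact_force: [1.2, 0.7, -0.3]
width: 85.6
finger_force: 0.0
```

step_arm(
  deltas="0 0 0 0 0 0 100",
)

```text
t: 2.85
ee_pos: [384.0, 297.2, 265.0]
ee_rot: [0.003, 1.0, -0.001, 0.001]
contact_force: [-1.7, 1.7, -0.2]
width: 85.5
finger_force: 0.0
```

step_arm(
  deltas="-46 -56 0 0 0 0 100;-92 -112 0 0 0 0 100;-138 -170 -5 0 0 0 100;-138 -170 -5 0 0 0 100",
)

```text
t: 3.35
ee_pos: [520.5, 129.0, 269.9]
ee_rot: [0.001, 1.0, -0.0, 0.0]
contact_force: [-1.6, 1.3, 0.4]
width: 85.6
finger_force: 0.0
```

```bash
cat > m.py <<'E'
from h import *
f=vision.grab_frame("wrist"); s=bot.state()
print(np.round(s["ee_pos"],1),np.round(s["ee_rot"],4),s["t"])
P,px=cloud(f)
# upper disc: points z 122..131
m=(abs(P[:,2]-128)<5)&(np.hypot(P[:,0]-560,P[:,1]-130)<110)
q=P[m]; print("disc z med",np.median(q[:,2]),len(q))
c,r=cv2.minEnclosingCircle(q[:,:2].astype(np.float32)); print("disc",c,r)
w=P[(P[:,2]>137)&(P[:,2]<165)&(np.hypot(P[:,0]-c[0],P[:,1]-c[1])<40)]
print("nut pts",len(w),w.mean(0) if len(w) else 0, np.median(w[:,2]) if len(w) else 0,w[:,:2].min(0),w[:,:2].max(0))
r=vision.masks_of("nut_base",f); print([(a["p"],a["mask"].sum()) for a in r])
u=proj(f,[*c,138]).astype(int); print(u)
np.save("f1.npy",f,allow_pickle=True)
x0,y0=u-60; save(f,"c%d.png"%int(s["t"]*100),(x0,y0,x0+120,y0+120),5)
E
python3 m.py; ls pics
```

```text
[522.1 126.4 269.8] [ 2.5e-03  1.0e+00 -1.0e-03  6.0e-04] 3.4
disc z med 127.2965254677146 24105
disc (572.93115234375, 148.1767578125) 79.90599822998047
nut pts 475 [570.70356656 147.99266107 143.29777118] 141.45940418801834 [562.25301039 138.40098521] [584.00175954 158.56964016]
[(0.68, np.int64(4517)), (0.62, np.int64(337))]
[335 301]
a.png
b.png
c340.png
```

View pics/c340.png

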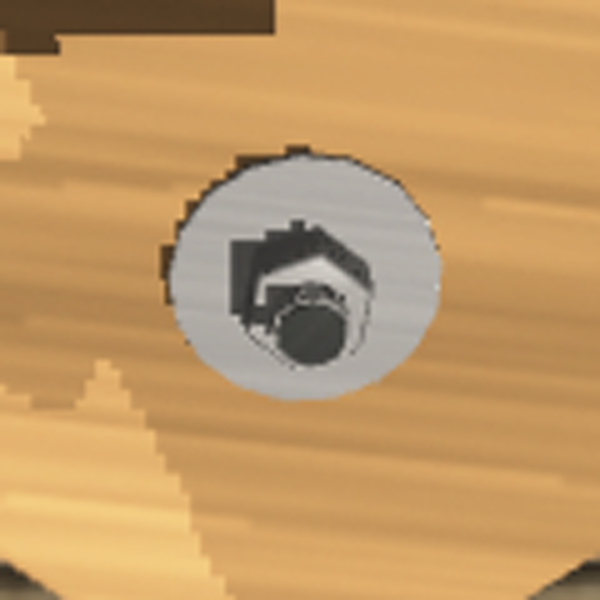

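```bash
cat > nutfit.py <<'E'
from h import *
from scipy.optimize import minimize
def nutfit(f,c0,vis=True):
    """washer centre from brightness edge at z=130.5 ; nut yaw by hex fit of top-face depth points"""
    P,px=cloud(f); im=f["image"].astype(float)
    u=px.astype(int); col=im[u[:,1],u[:,0]]; sat=col.max(1)-col.min(1)
    d=np.hypot(P[:,0]-c0[0],P[:,1]-c0[1])
    w=(sat<25)&(d<35)&(abs(P[:,2]-130.5)<3.5)&(col.mean(1)>110)
    hull=cv2.convexHull(P[w][:,:2].astype(np.float32)); (cx,cy),(a,b),_=cv2.fitEllipse(hull)
    print("washer",round(cx,2),round(cy,2),"axes",a,b,"n",w.sum(),"z",np.median(P[w][:,2]))
    t=P[(d<16)&(P[:,2]>137)&(P[:,2]<145)]
    rod=P[(d<16)&(P[:,2]>146)]
    print("nut n",len(t),np.median(t[:,2]),"rod",len(rod),rod.mean(0),rod.min(0),rod.max(0))
    best=[]
    for th in np.radians(np.arange(0,60,1)):
        A=np.array([[np.cos(th+k*np.pi/3),np.sin(th+k*np.pi/3)] for k in range(6)])
        s=t[:,:2]@A.T; h=np.percentile(s,99,axis=0)
        best.append((sum((h[:3]+h[3:])),np.degrees(th),(h[:3]+h[3:]).round(1)))
    best.sort(key=lambda b:b[0]); print(best[:3])
    return cx,cy
if __name__=="__main__":
    f=np.load("f1.npy",allow_pickle=True).item(); nutfit(f,(572,148))
E
python3 nutfit.py
```

```text
washer 573.17 148.33 axes 44.712955474853516 45.49677658081055 n 1406 z 129.79312090658516
nut n 285 140.52463234037586 rod 180 [572.76034535 148.25839868 147.55147575] [566.88833585 142.1182774  146.02661719] [579.77799841 154.00522676 149.07592413]
[(np.float64(56.58529235981797), np.float64(24.000000000000004), array([18.5, 18.9, 19.1])), (np.float64(56.61801232443517), np.float64(25.0), array([18.6, 18.9, 19.1])), (np.float64(56.689456543905436), np.float64(23.0), array([18.5, 19. , 19.1]))]
```

step_arm(
  deltas="-10 5 0 0 0 -10 100;-20 10 0 0 0 -20 100;-25 15 0 0 0 -30 100;-25 20 0 0 0 -40 100;-25 22 0 0 0 -50 100",
)

```text
t: 4.08
ee_pos: [543.5, 155.1, 269.9]
ee_rot: [-0.426, 0.905, 0.0, -0.0]
contact_force: [0.7, -0.9, -0.5]
width: 85.4
finger_force: 0.0
```

step_arm(
  deltas="0 0 0 0 0 -10 100;0 0 0 0 0 -20 100;0 0 0 0 0 -30 100;0 0 0 0 0 -40 100;0 0 0 0 0 -40 100",
)

```text
t: 4.7
ee_pos: [543.7, 154.3, 269.8]
ee_rot: [0.707, -0.707, -0.0, -0.0]
contact_force: [0.3, 0.0, 0.3]
width: 85.3
finger_force: 0.0
```

Run:
```python
from nutfit import *
f=vision.grab_frame("wrist"); s=bot.state()
print(np.round(s["ee_pos"],2),np.round(s["ee_rot"],4),s["t"],np.round(s["joint_positions"],2))
print(proj(f,[573,148,130]), np.round(f["R"],3).tolist())
nutfit(f,(572,148)); np.save("f2.npy",f,allow_pickle=True)
```

```text
[543.72 154.13 269.79] [-7.062e-01  7.080e-01  3.000e-04 -0.000e+00] 4.75 [-0.01  0.74 -0.66  1.49  0.49  1.08  2.37]
[276.18330892 228.15294129] [[-1.0, -0.001, 0.0], [-0.001, 0.947, 0.322], [-0.0, 0.322, -0.947]]
washer 573.25 148.18 axes 44.70859146118164 45.189842224121094 n 1773 z 129.7420475358004
nut n 329 140.6444499934896 rod 8229 [573.68492051 141.71623279 316.07608353] [556.15577533 134.98398817 146.01674854] [587.96792968 160.87413598 341.57189242]
[(np.float64(56.275085544370995), np.float64(20.0), array([18.8, 18.8, 18.7])), (np.float64(56.305727653594914), np.float64(21.0), array([18.8, 18.8, 18.7])), (np.float64(56.383899029228786), np.float64(19.0), array([18.8, 18.8, 18.8]))]
```

step_arm(
  deltas="40 12 0 0 0 10 100;80 24 0 0 0 20 100;120 36 0 0 0 30 100;160 48 0 0 0 40 100;200 60 0 0 0 50 100",
)

```text
t: 5.38
ee_pos: [483.8, -47.5, 270.1]
ee_rot: [-0.337, 0.941, -0.0, 0.0]
contact_force: [1.4, -0.1, -0.4]
width: 85.7
finger_force: 0.0
```

step_arm(
  deltas="26 -18 0 0 0 10 100;52 -36 0 0 0 20 100;78 -54 0 0 0 30 100;100 -75 0 0 0 40 100;133 -91 0 0 0 40 100",
)

```text
t: 6.0
ee_pos: [441.3, -202.2, 270.1]
ee_rot: [0.003, 1.0, -0.0, 0.0]
contact_force: [0.3, 0.4, -1.3]
width: 85.4
finger_force: 0.0
```

```bash
cat > rk.py <<'E'
from h import *
f=vision.grab_frame("wrist"); s=bot.state()
print(np.round(s["ee_pos"],2),np.round(s["ee_rot"],4),s["t"])
P,px=cloud(f); u=px.astype(int); col=f["image"][u[:,1],u[:,0]].astype(float)
hsv=cv2.cvtColor(f["image"],cv2.COLOR_RGB2HSV)[u[:,1],u[:,0]].astype(int)
sel=(hsv[:,1]>140)&(hsv[:,2]>90)&(abs(P[:,0]-463)<70)&(P[:,2]>100)&(P[:,2]<135)
hue={"red":(hsv[:,0]<8)|(hsv[:,0]>172),"yellow":abs(hsv[:,0]-27)<6,"blue":abs(hsv[:,0]-112)<12}
for n,h in hue.items():
    q=P[sel&h]
    if len(q)<50: print(n,len(q)); continue
    zt=np.percentile(q[:,2],90); t=q[abs(q[:,2]-zt)<2.5]
    (c,sz,a)=cv2.minAreaRect(t[:,:2].astype(np.float32))
    d=np.linalg.svd(t[:,:2]-t[:,:2].mean(0),full_matrices=False)[2][0]; d*=np.sign(d[0])
    print(n,len(t),"top",round(np.median(t[:,2]),1),"mean",t[:,:2].mean(0).round(1),"rect",np.round(c,1),np.round(sz,1),"yaw",round(np.degrees(np.arctan2(d[1],d[0])),1))
b=(P[:,2]>21)&(P[:,2]<31)&(col.mean(1)<90)&(abs(P[:,0]-463)<80)&(abs(P[:,1]+203)<150)
print("rack",b.sum(),np.median(P[b][:,2]),cv2.minAreaRect(P[b][:,:2].astype(np.float32)))
save(f,"r%d.png"%int(s["t"]*100)); np.save("f3.npy",f,allow_pickle=True)
E
python3 rk.py
```

```text
[ 438.73 -206.68  269.93] [ 4.3e-03  1.0e+00 -1.3e-03 -4.0e-04] 6.05
red 1282 top 119.1 mean [ 463.3 -124.7] rect [ 464.5 -124.4] [70.7 14.8] yaw 4.2
yellow 1200 top 119.0 mean [ 463. -274.] rect [ 464.2 -273.9] [70.5 14.2] yaw 11.1
blue 1246 top 119.0 mean [ 463.5 -199.5] rect [ 464.7 -199.6] [14.6 69.8] yaw -11.3
rack 6259 26.14517501964001 ((464.17791748046875, -199.26040649414062), (231.71389770507812, 62.828529357910156), 89.81534576416016)
```

View pics/r605.png

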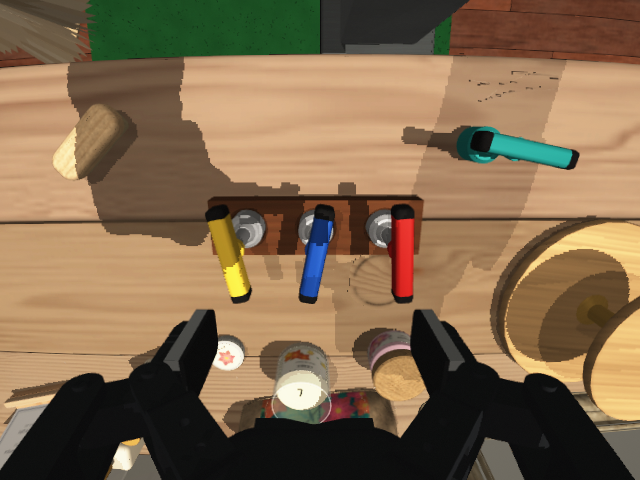

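The wrist view shows yellow (230,255), blue (317,255) and red (402,255) in the holder. The turquoise look-alike at (525,150) lies outside it. Measured heights agree with the stated ones (bar top 119 against 120, rack top 26 against 27). I'll try red first.

step_arm(
  deltas="-12 41 20 0 0 -2.5 70;-25 82.5 50 0 0 -4.7 70;-25 82.5 100 0 0 -4.7 70;-25 82.5 100 0 0 -4.7 70;-25 82.5 100 0 0 -4.7 70",
  newtons=60,
)

```text
t: 6.68
ee_pos: [466.3, -119.8, 171.4]
ee_rot: [-0.04, 0.999, -0.0, 0.001]
contact_force: [0.2, -0.5, -0.4]
width: 59.4
finger_force: 0.0
```

```bash
cat > st.py <<'E'
from h import *
s=bot.state(); q=Ro.from_quat(s["ee_rot"]).as_matrix()
print("t",s["t"],"p",np.round(s["ee_pos"],2),"yaw",round(np.degrees(np.arctan2(-q[1,0],-q[0,0])),2),"zax",np.round(q[:,2],4),"F",np.round(s["contact_force"],1),"T",np.round(s["torque"],2),"w",round(float(s["width"]),1),"ff",round(float(s["finger_force"]),1))
E
python3 st.py; python3 rk.py
```

```text
t 6.675 p [ 466.28 -119.82  171.4 ] yaw 4.59 zax [ 1.2e-03 -7.0e-04 -1.0e+00] F [ 0.2 -0.5 -0.4] T [ 0.02 -0.01  0.02] w 59.4 ff 0.0
[ 466.39 -119.98  171.62] [-4.010e-02  9.992e-01 -4.000e-04  1.000e-03] 6.725
red 3043 top 119.0 mean [ 462.6 -124.6] rect [ 464.8 -124.6] [71.2 15.1] yaw 4.1
yellow 2711 top 118.9 mean [ 462.1 -273.2] rect [ 464.5 -273.7] [71.2 16.5] yaw 11.1
blue 2852 top 119.0 mean [ 462.3 -198.6] rect [ 464.6 -199.4] [14.3 70.7] yaw -10.9
rack 9863 26.12404810387968 ((464.32012939453125, -199.91525268554688), (232.94590759277344, 63.05049514770508), 89.840576171875)
```

step_arm(
  deltas="2 -4.4 0 0 0 0 70;2 -4.4 28 0 0 0 60;2 -4.4 56.5 0 0 0 60;2 -4.4 56.5 0 0 0 60",
)

```text
t: 7.22
ee_pos: [463.7, -124.5, 113.1]
ee_rot: [-0.041, 0.999, 0.0, -0.001]
contact_force: [0.3, -0.3, 0.2]
width: 51.5
finger_force: 0.0
```

step_arm(
  deltas="0 0 0 0 0 0 0;0 0 0 0 0 0 0;0 0 0 0 0 0 0;0 0 0 0 0 0 0",
  newtons=60,
)

```text
t: 7.72
ee_pos: [464.7, -124.6, 114.5]
ee_rot: [-0.041, 0.999, -0.001, 0.001]
contact_force: [-0.8, -2.6, 9.5]
width: 15.0
finger_force: 58.8
```

```bash
python3 st.py
```

```text
t 7.725 p [ 464.74 -124.61  114.54] yaw 4.69 zax [ 0.002 -0.001 -1.   ] F [-0.8 -2.6  9.5] T [-0.5   0.11  0.03] w 15.0 ff 58.8
```

step_arm(
  deltas="0 0 -25 0 0 0 0;0 0 -75 0 0 0 0;0 0 -125 0 0 0 0;-12 24 -166 0 0 0 0;-36 72 -166 0 0 -4 0",
)

```text
t: 8.35
ee_pos: [494.9, -50.1, 282.8]
ee_rot: [-0.075, 0.997, -0.001, 0.003]
contact_force: [1.5, 0.7, -2.4]
width: 15.1
finger_force: 59.0
```

```bash
cat > to.py <<'E'
import sys
from h import *
s=bot.state(); T=np.array([float(a) for a in sys.argv[1:4]]); q=Ro.from_quat(s["ee_rot"]).as_matrix()
y=np.degrees(np.arctan2(-q[1,0],-q[0,0]))
print("shift",np.round(q.T@(T-s["ee_pos"]),1),"rz",round(y-float(sys.argv[4]),1))
E
python3 st.py; python3 to.py 573.2 148.3 280 22
```

```text
t 8.35 p [494.95 -50.08 282.79] yaw 8.57 zax [ 0.0052 -0.0015 -1.    ] F [ 1.5  0.7 -2.4] T [-0.03 -0.02  0.03] w 15.1 ff 59.0
shift [-106.9  184.5    2.9] rz -13.4
```

step_arm(
  deltas="-25 45 3 0 0 -4 0;-52 90 3 0 0 -8 0;-80 138 3 0 0 -12 0;-107 184.5 3 0 0 -13.4 0;-107 184.5 3 0 0 -13.4 0",
)

```text
t: 8.98
ee_pos: [571.7, 153.1, 276.4]
ee_rot: [-0.194, 0.981, 0.001, -0.0]
contact_force: [-0.6, 0.1, -2.1]
width: 15.0
finger_force: 59.0
```

step_arm(
  deltas="0 0 0 0 0 0 0;0 0 0 0 0 0 0",
)

```text
t: 9.22
ee_pos: [571.9, 148.0, 276.8]
ee_rot: [-0.191, 0.982, -0.0, 0.0]
contact_force: [0.2, 0.3, -1.8]
width: 15.1
finger_force: 59.0
```

```bash
python3 st.py; python3 to.py 573.2 148.3 260 22
python3 - <<'E'
from nutfit import *
f=vision.grab_frame("wrist"); np.save("f4.npy",f,allow_pickle=True); save(f,"held.png")
E
```

```text
t 9.225 p [571.94 147.98 276.78] yaw 22.03 zax [ 3.e-04 -6.e-04 -1.e+00] F [ 0.2  0.3 -1.8] T [ 0.03 -0.02 -0.07] w 15.1 ff 59.0
shift [-1.3 -0.2 16.8] rz 0.0
```

View pics/held.png

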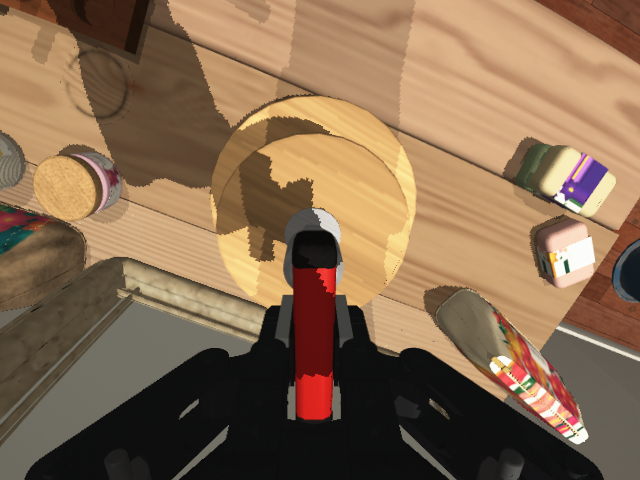

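```bash
cat > held.py <<'E'
from h import *
import sys
f=np.load(sys.argv[1],allow_pickle=True).item() if len(sys.argv)>1 else vision.grab_frame("wrist")
s=bot.state(); q=Ro.from_quat(s["ee_rot"]).as_matrix()
P,px=cloud(f); L=(P-s["ee_pos"])@q      # tool frame
col=f["image"][px[:,1].astype(int),px[:,0].astype(int)].astype(int); sat=col.max(1)-col.min(1)
top=(abs(L[:,1])<12)&(abs(L[:,0])<60)&(L[:,2]>-10)&(L[:,2]<3)
t=L[top&(sat>70)]; b=L[top]
print("col x",np.percentile(t[:,0],[.5,99.5]).round(1),"y",np.percentile(t[:,1],[1,99]).round(1),"z",np.median(t[:,2]).round(1),"all x max",b[:,0].max().round(1))
k=(abs(L[:,0])<30)&(abs(L[:,1])<30)&(L[:,2]>60)&(L[:,2]<110)&(sat<40)   # socket body
c=L[k]; print("sock n",len(c)); 
if len(c)>30:
    print("sock x",c[:,0].min().round(1),c[:,0].max().round(1),"y",np.percentile(c[:,1],[1,99]).round(1),"z",np.percentile(c[:,2],[5,50,95]).round(1))
E
python3 held.py f4.npy
```

```text
col x [-35.   34.3] y [-6.2  8.4] z -4.4 all x max 44.0
sock n 624
sock x -12.1 18.7 y [-17.1  18.1] z [ 72.2  75.2 103.4]
```

step_arm(
  deltas="-1.3 -0.2 0 0 0 0 0;-1.3 -0.2 15 0 0 0 0;-1.3 -0.2 29 0 0 0 0;-1.3 -0.2 31 0 0 0 0;-1.3 -0.2 31 0 0 0 0",
)

```text
t: 9.9
ee_pos: [573.3, 149.5, 245.6]
ee_rot: [-0.192, 0.981, -0.0, 0.0]
contact_force: [0.4, -1.0, -2.0]
width: 15.0
finger_force: 59.0
```

```bash
python3 st.py; python3 to.py 573.2 148.3 236 22
```

```text
t 9.9 p [573.33 149.48 245.56] yaw 22.11 zax [ 1.e-04 -0.e+00 -1.e+00] F [ 0.4 -1.  -2. ] T [ 0.04 -0.01  0.01] w 15.0 ff 59.0
shift [ 0.6 -1.   9.6] rz 0.1
```

step_arm(
  deltas="0.5 -1 -1 0 0 0 0;0.5 -1 1 0 0 0 0;0.5 -1 3 0 0 0 0;0.5 -1 5 0 0 0 0;0.5 -1 5 0 0 0 0",
)

```text
t: 10.52
ee_pos: [573.1, 148.4, 240.2]
ee_rot: [-0.192, 0.981, -0.0, -0.0]
contact_force: [0.2, 0.2, -1.9]
width: 14.6
finger_force: 59.0
```

```bash
python3 st.py; python3 to.py 573.2 148.3 236 22
```

```text
t 10.525 p [573.1  148.38 240.16] yaw 22.12 zax [-3.e-04 -2.e-04 -1.e+00] F [ 0.2  0.2 -1.9] T [-0.01  0.02  0.02] w 14.6 ff 59.0
shift [-0.1 -0.1  4.2] rz 0.1
```

step_arm(
  deltas="0 0 2 0 0 0 0;0 0 4 0 0 0 0;0 0 5.5 0 0 0 0;0 0 5.5 0 0 0 0",
)

```text
t: 11.02
ee_pos: [573.5, 148.5, 236.0]
ee_rot: [-0.192, 0.981, -0.0, 0.001]
contact_force: [-3.5, -1.0, 16.9]
width: 15.0
finger_force: 61.9
```

```bash
python3 st.py
```

```text
t 11.025 p [573.45 148.46 236.04] yaw 22.11 zax [ 1.7e-03  2.0e-04 -1.0e+00] F [-3.5 -1.  16.9] T [-0.41  0.96  0.03] w 15.0 ff 61.9
```

step_arm(
  deltas="0.2 -0.1 -0.6 0 0 5 0;0.2 -0.1 -0.6 0 0 10 0;0.2 -0.1 -0.6 0 0 15 0;0.2 -0.1 -0.6 0 0 15 0",
)

```text
t: 11.52
ee_pos: [573.2, 148.5, 236.1]
ee_rot: [-0.061, 0.998, 0.0, 0.001]
contact_force: [-1.3, 0.5, 7.4]
width: 15.2
finger_force: 60.4
```

```bash
python3 st.py
```

```text
t 11.525 p [573.25 148.48 236.08] yaw 7.04 zax [ 1.2e-03  3.0e-04 -1.0e+00] F [-1.3  0.5  7.4] T [ 0.11  0.21 -0.13] w 15.2 ff 60.4
```

step_arm(
  deltas="0 0 0 0 0 5 0;0 0 0 0 0 10 0;0 0 0 0 0 15 0;0 0 0 0 0 15 0",
)

```text
t: 12.02
ee_pos: [573.3, 148.5, 236.1]
ee_rot: [0.069, 0.998, 0.0, 0.001]
contact_force: [-0.9, 0.2, 7.5]
width: 15.0
finger_force: 60.4
```

```bash
python3 st.py
```

```text
t 12.025 p [573.29 148.53 236.07] yaw -7.96 zax [ 1.3e-03  4.0e-04 -1.0e+00] F [-0.9  0.2  7.5] T [ 0.17  0.15 -0.03] w 15.0 ff 60.4
```

step_arm(
  deltas="0 0 0 0 0 5 0;0 0 0 0 0 10 0;0 0 0 0 0 10 0",
)

```text
t: 12.4
ee_pos: [573.3, 148.5, 236.1]
ee_rot: [0.156, 0.988, 0.0, 0.001]
contact_force: [-0.6, -0.1, 7.3]
width: 15.0
finger_force: 60.3
```

```bash
python3 st.py
```

```text
t 12.4 p [573.33 148.53 236.06] yaw -17.96 zax [ 1.4e-03  5.0e-04 -1.0e+00] F [-0.6 -0.1  7.3] T [ 0.2   0.02 -0.05] w 15.0 ff 60.3
```

step_arm(
  deltas="0 0 0 0 0 5 0;0 0 0 0 0 10 0;0 0 0 0 0 10 0",
)

```text
t: 12.78
ee_pos: [573.3, 148.6, 236.1]
ee_rot: [0.242, 0.97, 0.0, 0.001]
contact_force: [-0.2, -0.1, 7.4]
width: 15.0
finger_force: 60.3
```

```bash
python3 st.py
```

```text
t 12.775 p [573.33 148.57 236.07] yaw -27.96 zax [ 1.5e-03  5.0e-04 -1.0e+00] F [-0.2 -0.1  7.4] T [ 0.19 -0.03 -0.02] w 15.0 ff 60.3
```

Red drops over the nut but turned 50° with no resistance, so it looks like the spinner. I lift it and check the nut on the way back.

step_arm(
  deltas="0 0 -10 0 0 0 0;0 0 -30 0 0 -6 0;0 0 -47 0 0 -14 0;0 0 -47 0 0 -24 0;0 0 -47 0 0 -32.6 0",
)

```text
t: 13.4
ee_pos: [573.1, 148.1, 283.1]
ee_rot: [-0.044, 0.999, -0.0, 0.0]
contact_force: [-0.1, 0.1, -1.5]
width: 15.1
finger_force: 59.1
```

```bash
python3 st.py; python3 to.py 525 60 282 4.6
```

```text
t 13.4 p [573.06 148.1  283.09] yaw 5.02 zax [ 5.e-04 -1.e-04 -1.e+00] F [-0.1  0.1 -1.5] T [-0.06  0.01 -0.04] w 15.1 ff 59.1
shift [ 55.6 -83.6   1.1] rz 0.4
```

step_arm(
  deltas="28 -42 0 0 0 0 0;56 -84 0 0 0 0.4 0;56 -84 0 0 0 0.4 0",
)

```text
t: 13.78
ee_pos: [523.2, 56.6, 283.4]
ee_rot: [-0.036, 0.999, -0.001, 0.0]
contact_force: [0.4, 1.0, -1.4]
width: 14.8
finger_force: 59.2
```

```bash
python3 st.py; python3 to.py 464.3 -124.5 282 4.6
python3 - <<'E'
from nutfit import *
f=vision.grab_frame("wrist"); nutfit(f,(573.2,148.3)); print(proj(f,[573,148,140]))
E
```

```text
t 13.775 p [523.25  56.6  283.37] yaw 4.08 zax [ 2.0e-04 -1.9e-03 -1.0e+00] F [ 0.4  1.  -1.4] T [ 0.11 -0.05 -0.04] w 14.8 ff 59.2
shift [  71.7 -176.4    1.7] rz -0.5
washer 573.01 148.2 axes 44.276554107666016 45.419132232666016 n 1218 z 129.84739448696035
nut n 248 140.67854186515254 rod 163 [573.12678481 147.57634896 147.69431254] [566.9653646  141.63127583 146.14140723] [579.46626608 154.099665   149.20209441]
[(np.float64(54.81621852464082), np.float64(21.0), array([18. , 18. , 18.8])), (np.float64(54.825361241209436), np.float64(20.0), array([18.1, 17.9, 18.8])), (np.float64(54.87534339042111), np.float64(19.0), array([18.2, 17.9, 18.8]))]
[415.34126685 298.46720329]
```

The nut is still at about 21°, so red spins. I return red to its pocket.

step_arm(
  deltas="18 -44 0 0 0 0 0;36 -88 0 0 0 0 0;54 -132 0 0 0 0 0;71.7 -176.4 2 0 0 -0.5 0;71.7 -176.4 2 0 0 -0.5 0",
)

```text
t: 14.45
ee_pos: [465.5, -123.9, 280.6]
ee_rot: [-0.04, 0.999, -0.001, -0.0]
contact_force: [0.1, 0.4, -1.0]
width: 15.2
finger_force: 59.4
```

step_arm(
  deltas="0 0 30 0 0 0 0;0 0 80 0 0 0 0;0 0 120 0 0 0 0;0 0 120 0 0 0 0",
)

```text
t: 14.95
ee_pos: [465.8, -120.0, 159.1]
ee_rot: [-0.043, 0.999, 0.001, -0.002]
contact_force: [-0.2, -0.8, -0.4]
width: 15.0
finger_force: 59.3
```

```bash
python3 st.py; python3 to.py 464.3 -124.5 116 4.6
```

```text
t 14.95 p [ 465.79 -120.02  159.05] yaw 4.93 zax [-0.0035  0.001  -1.    ] F [-0.2 -0.8 -0.4] T [0.01 0.02 0.02] w 15.0 ff 59.3
shift [ 1.7 -4.4 43.1] rz 0.3
```

step_arm(
  deltas="1.7 -4.4 0 0 0 0 0;1.7 -4.4 15 0 0 0 0;1.7 -4.4 18 0 0 0 0;1.7 -4.4 18 0 0 0 0",
)

```text
t: 15.45
ee_pos: [464.9, -126.0, 143.4]
ee_rot: [-0.042, 0.999, -0.0, 0.001]
contact_force: [0.2, -0.7, -1.8]
width: 15.1
finger_force: 59.4
```

```bash
python3 st.py; python3 to.py 464.3 -124.5 115 4.6
```

```text
t 15.45 p [ 464.94 -126.05  143.41] yaw 4.81 zax [ 1.e-03 -4.e-04 -1.e+00] F [ 0.2 -0.7 -1.8] T [ 0.04  0.01 -0.01] w 15.1 ff 59.4
shift [ 0.5  1.6 28.4] rz 0.2
```

step_arm(
  deltas="0.5 1.4 0 0 0 0 0;0.5 1.4 10 0 0 0 0;0.5 1.4 20 0 0 0 0;0.5 1.4 26.5 0 0 0 0;0.5 1.4 27.5 0 0 0 0",
)

```text
t: 16.08
ee_pos: [463.8, -124.6, 114.5]
ee_rot: [-0.042, 0.999, -0.0, -0.0]
contact_force: [-1.6, -0.5, 10.0]
width: 15.1
finger_force: 60.8
```

```bash
python3 st.py; python3 to.py 464.3 -124.5 115 4.6
```

```text
t 16.075 p [ 463.83 -124.57  114.54] yaw 4.82 zax [-6.e-04 -1.e-04 -1.e+00] F [-1.6 -0.5 10. ] T [0.01 0.4  0.01] w 15.1 ff 60.8
shift [-0.5  0.  -0.5] rz 0.2
```

step_arm(
  deltas="0 0 -0.5 0 0 0 60;0 0 -0.5 0 0 0 60;0 0 -0.5 0 0 0 60",
)

```text
t: 16.45
ee_pos: [464.0, -124.6, 115.5]
ee_rot: [-0.042, 0.999, -0.0, 0.0]
contact_force: [-0.2, 0.5, 0.5]
width: 51.6
finger_force: 0.0
```

step_arm(
  deltas="0 0 -20 0 0 0 60;0 0 -50 0 0 0 60;2.5 -37 -55 0 0 8 60;5.4 -74.7 -55 0 0 15.8 60;5.4 -74.7 -55 0 0 15.8 60",
)

```text
t: 17.08
ee_pos: [464.4, -201.9, 170.5]
ee_rot: [0.098, 0.995, -0.001, 0.0]
contact_force: [-0.2, 0.9, -0.6]
width: 51.6
finger_force: 0.0
```

```bash
python3 st.py; python3 to.py 464.7 -199.5 115 -11; python3 rk.py
```

```text
t 17.075 p [ 464.38 -201.93  170.48] yaw -11.28 zax [ 0.     -0.0013 -1.    ] F [-0.2  0.9 -0.6] T [-0.01  0.03  0.  ] w 51.6 ff 0.0
shift [ 0.2  2.5 55.5] rz -0.3
[ 464.6  -200.16  170.42] [ 9.630e-02  9.954e-01 -1.000e-04 -0.000e+00] 17.125
red 3143 top 119.0 mean [ 461.5 -124.8] rect [ 463.3 -124.4] [71.  14.9] yaw 4.8
yellow 2294 top 119.0 mean [ 457.1 -274.8] rect [ 459.5 -274.8] [60.9 15.1] yaw 10.2
blue 2511 top 119.0 mean [ 459.7 -198.4] rect [ 464.6 -199.5] [14.8 70.8] yaw -10.6
rack 9985 26.12715380309653 ((464.40191650390625, -199.36199951171875), (231.7359161376953, 63.11620330810547), 89.7744140625)
```

step_arm(
  deltas="0 0.6 0 0 0 -0.3 60;0 0.6 28 0 0 -0.3 60;0 0.6 55.3 0 0 -0.3 60;0 0.6 55.3 0 0 -0.3 60",
)

```text
t: 17.62
ee_pos: [464.5, -197.8, 114.2]
ee_rot: [0.092, 0.996, 0.0, -0.001]
contact_force: [0.2, -0.3, 1.2]
width: 50.9
finger_force: 0.0
```

step_arm(
  deltas="0 0 0 0 0 0 0;0 0 0 0 0 0 0;0 0 0 0 0 0 0;0 0 0 0 0 0 0",
  newtons=60,
)

```text
t: 18.12
ee_pos: [465.3, -199.4, 116.2]
ee_rot: [0.093, 0.996, -0.001, 0.001]
contact_force: [-0.3, -2.4, 7.3]
width: 15.3
finger_force: 58.5
```

```bash
python3 st.py
```

```text
t 18.125 p [ 465.33 -199.45  116.19] yaw -10.7 zax [ 0.0015 -0.0012 -1.    ] F [-0.3 -2.4  7.3] T [-0.69  0.17  0.01] w 15.3 ff 58.5
```

step_arm(
  deltas="0 0 -25 0 0 0 0;0 0 -75 0 0 0 0;0 0 -125 0 0 0 0;-3 25 -167 0 0 0 0;-8 75 -167 0 0 -4 0",
)

```text
t: 18.75
ee_pos: [487.3, -127.2, 285.3]
ee_rot: [0.059, 0.998, -0.001, 0.003]
contact_force: [0.1, 1.0, -2.9]
width: 15.5
finger_force: 59.1
```

```bash
python3 st.py; python3 to.py 573.2 148.3 282 21.5
```

```text
t 18.75 p [ 487.35 -127.25  285.35] yaw -6.81 zax [ 0.0049 -0.002  -1.    ] F [ 0.1  1.  -2.9] T [ 0.05 -0.01 -0.01] w 15.5 ff 59.1
shift [-52.6 283.8   3.2] rz -28.3
```

step_arm(
  deltas="-9 50 3 0 0 -6 0;-18 100 3 0 0 -12 0;-27 150 3 0 0 -18 0;-36 200 3 0 0 -24 0;-45 245 3 0 0 -28.3 0",
)

```text
t: 19.38
ee_pos: [560.0, 113.2, 279.8]
ee_rot: [-0.189, 0.982, -0.0, 0.0]
contact_force: [0.4, -0.9, -2.3]
width: 15.1
finger_force: 59.1
```

```bash
python3 st.py; python3 to.py 573.2 148.3 278 21.5
```

```text
t 19.375 p [560.04 113.23 279.8 ] yaw 21.82 zax [ 5.e-04  0.e+00 -1.e+00] F [ 0.4 -0.9 -2.3] T [-0.02 -0.08 -0.03] w 15.1 ff 59.1
shift [-25.3  27.7   1.8] rz 0.3
```

step_arm(
  deltas="-25.3 27.7 2 0 0 0.3 0;-25.3 27.7 2 0 0 0.3 0;-25.3 27.7 2 0 0 0.3 0",
)

```text
t: 19.75
ee_pos: [573.1, 145.9, 277.4]
ee_rot: [-0.185, 0.983, -0.0, -0.0]
contact_force: [-0.7, -0.4, -1.7]
width: 15.1
finger_force: 59.0
```

```bash
python3 st.py; python3 held.py; python3 st.py; python3 to.py 573.2 148.3 278 21.5
```

```text
t 19.75 p [573.07 145.9  277.44] yaw 21.3 zax [ 0.e+00 -7.e-04 -1.e+00] F [-0.7 -0.4 -1.7] T [-0.06 -0.02  0.01] w 15.1 ff 59.0
col x [-34.9  35.1] y [-5.7  8.9] z -2.8 all x max 44.2
sock n 601
sock x -12.7 19.0 y [-16.9  18.6] z [ 73.6  76.5 104.7]
t 19.8 p [573.12 145.61 277.48] yaw 21.27 zax [ 1.e-04 -7.e-04 -1.e+00] F [-0.1 -0.5 -1.6] T [-0.01 -0.04 -0.02] w 14.9 ff 59.0
shift [-1.1  2.5 -0.5] rz -0.2
```

step_arm(
  deltas="-1.5 2.6 0 0 0 0 0;-1.5 2.6 15 0 0 0 0;-1.5 2.6 25 0 0 0 0;-1.5 2.6 26 0 0 0 0;-1.5 2.6 26 0 0 0 0",
)

```text
t: 20.42
ee_pos: [573.8, 149.5, 251.5]
ee_rot: [-0.185, 0.983, 0.0, 0.0]
contact_force: [-0.6, -0.8, -1.3]
width: 15.1
finger_force: 59.1
```

```bash
python3 st.py; python3 to.py 573.6 148.4 237 21.5
```

```text
t 20.425 p [573.79 149.47 251.49] yaw 21.31 zax [ 3.e-04  1.e-04 -1.e+00] F [-0.6 -0.8 -1.3] T [0.01 0.01 0.03] w 15.1 ff 59.1
shift [ 0.6 -0.9 14.5] rz -0.2
```

step_arm(
  deltas="0.6 -0.9 0 0 0 0 0;0.6 -0.9 3 0 0 0 0;0.6 -0.9 5 0 0 0 0;0.6 -0.9 7 0 0 0 0;0.6 -0.9 7 0 0 0 0",
)

```text
t: 21.05
ee_pos: [573.4, 148.4, 244.0]
ee_rot: [-0.185, 0.983, -0.0, -0.0]
contact_force: [0.4, 0.1, -2.2]
width: 15.0
finger_force: 59.1
```

```bash
python3 st.py; python3 to.py 573.6 148.4 237 21.5
```

```text
t 21.05 p [573.4  148.4  243.98] yaw 21.32 zax [-3.e-04 -2.e-04 -1.e+00] F [ 0.4  0.1 -2.2] T [-0.03 -0.01 -0.02] w 15.0 ff 59.1
shift [-0.2 -0.1  7. ] rz -0.2
```

Rim is below the nut top with no contact, so blue should be the fitting one. I go fully down.

step_arm(
  deltas="0 0 3 0 0 0 0;0 0 5 0 0 0 0;0 0 7.5 0 0 0 0;0 0 7.5 0 0 0 0",
)

```text
t: 21.55
ee_pos: [573.8, 148.4, 237.6]
ee_rot: [-0.185, 0.983, -0.0, 0.001]
contact_force: [-2.8, -1.7, 13.3]
width: 14.9
finger_force: 61.5
```

```bash
python3 st.py
```

```text
t 21.55 p [573.75 148.44 237.64] yaw 21.31 zax [ 1.5e-03  1.0e-04 -1.0e+00] F [-2.8 -1.7 13.3] T [-0.35  0.81  0.03] w 14.9 ff 61.5
```

step_arm(
  deltas="0.2 0 -0.5 0 0 4 0;0.2 0 -0.5 0 0 8 0;0.2 0 -0.5 0 0 12 0;0.2 0 -0.5 0 0 16 0;0.2 0 -0.5 0 0 20 0",
  newtons=100,
)

```text
t: 22.18
ee_pos: [573.8, 148.2, 237.8]
ee_rot: [-0.01, 1.0, -0.0, 0.001]
contact_force: [0.4, -2.0, 7.1]
width: 14.7
finger_force: 97.9
```

```bash
python3 st.py
```

```text
t 22.175 p [573.8  148.22 237.8 ] yaw 1.19 zax [ 1.8e-03 -1.0e-04 -1.0e+00] F [ 0.4 -2.   7.1] T [-0.48 -0.14  0.24] w 14.7 ff 97.9
```

step_arm(
  deltas="0 0 0 0 0 4 0;0 0 0 0 0 8 0;0 0 0 0 0 8 0",
)

```text
t: 22.55
ee_pos: [573.9, 148.2, 237.8]
ee_rot: [0.059, 0.998, -0.0, 0.001]
contact_force: [0.4, -1.2, 7.1]
width: 14.4
finger_force: 97.9
```

```bash
python3 st.py
```

```text
t 22.55 p [573.85 148.17 237.79] yaw -6.75 zax [ 1.9e-03 -3.0e-04 -1.0e+00] F [ 0.4 -1.2  7.1] T [-0.55 -0.23  0.05] w 14.4 ff 97.9
```

step_arm(
  deltas="0 0 0 0 0 3 0;0 0 0 0 0 6 0;0 0 0 0 0 6 0",
)

```text
t: 22.92
ee_pos: [573.9, 148.1, 237.8]
ee_rot: [0.111, 0.994, -0.0, 0.001]
contact_force: [1.8, -3.0, 7.0]
width: 14.4
finger_force: 97.9
```

```bash
python3 st.py
```

```text
t 22.925 p [573.9  148.14 237.81] yaw -12.74 zax [ 2.1e-03 -3.0e-04 -1.0e+00] F [ 1.8 -3.   7. ] T [-0.62 -0.37  0.11] w 14.4 ff 97.9
```

step_arm(
  deltas="0 0 0 0 0 3 0;0 0 0 0 0 6 0;0 0 0 0 0 6 0",
)

```text
t: 23.3
ee_pos: [573.9, 148.1, 237.8]
ee_rot: [0.163, 0.987, -0.0, 0.001]
contact_force: [0.2, -2.5, 6.0]
width: 14.5
finger_force: 98.0
```

```bash
python3 st.py
```

```text
t 23.3 p [573.9  148.06 237.81] yaw -18.74 zax [ 2.e-03 -4.e-04 -1.e+00] F [ 0.2 -2.5  6. ] T [-0.7  -0.35  0.13] w 14.5 ff 98.0
```

step_arm(
  deltas="0 0 0 0 0 3 0;0 0 0 0 0 6 0;0 0 0 0 0 6 0",
)

```text
t: 23.68
ee_pos: [573.9, 148.0, 237.8]
ee_rot: [0.214, 0.977, -0.0, 0.001]
contact_force: [1.3, -3.2, 7.5]
width: 14.6
finger_force: 98.0
```

```bash
python3 st.py
```

```text
t 23.675 p [573.93 147.98 237.8 ] yaw -24.73 zax [ 2.1e-03 -5.0e-04 -1.0e+00] F [ 1.3 -3.2  7.5] T [-0.79 -0.43  0.35] w 14.6 ff 98.0
```

step_arm(
  deltas="0 0 0 0 0 3 0;0 0 0 0 0 5 0;0 0 0 0 0 5 0",
)

```text
t: 24.05
ee_pos: [574.0, 147.9, 237.8]
ee_rot: [0.257, 0.967, -0.0, 0.001]
contact_force: [1.2, -4.0, 7.0]
width: 14.5
finger_force: 98.0
```

```bash
python3 st.py
```

```text
t 24.05 p [573.97 147.86 237.82] yaw -29.74 zax [ 2.1e-03 -6.0e-04 -1.0e+00] F [ 1.2 -4.   7. ] T [-0.87 -0.53  0.04] w 14.5 ff 98.0
```

step_arm(
  deltas="0 0 0 0 0 2 0;0 0 0 0 0 4 0;0 0 0 0 0 4 0",
)

```text
t: 24.42
ee_pos: [574.0, 147.9, 237.9]
ee_rot: [0.29, 0.957, 0.0, 0.001]
contact_force: [0.0, -2.4, 26.0]
width: 14.1
finger_force: 101.5
```

```bash
python3 st.py
```

```text
t 24.425 p [573.98 147.88 237.92] yaw -33.73 zax [ 2.3e-03 -5.0e-04 -1.0e+00] F [ 0.  -2.4 26. ] T [-0.7  -0.07  0.09] w 14.1 ff 101.5
```

step_arm(
  deltas="0 0 0 0 0 2 0;0 0 0 0 0 4 0;0 0 0 0 0 4 0",
)

```text
t: 24.8
ee_pos: [573.9, 147.8, 237.8]
ee_rot: [0.324, 0.946, -0.0, 0.001]
contact_force: [1.7, -4.5, 6.2]
width: 14.3
finger_force: 99.0
```

```bash
python3 st.py; python3 held.py
python3 - <<'E'
from h import *
f=vision.grab_frame("wrist"); save(f,"end.png"); s=bot.state()
P,px=cloud(f);hsv=cv2.cvtColor(f["image"],cv2.COLOR_RGB2HSV)[px[:,1].astype(int),px[:,0].astype(int)].astype(int)
k=(abs(hsv[:,0]-112)<12)&(hsv[:,1]>120)&(np.hypot(P[:,0]-573,P[:,1]-148)<60)&(P[:,2]>235)
t=P[k];d=np.linalg.svd(t[:,:2]-t[:,:2].mean(0),full_matrices=False)[2][0];print("bar yaw",np.degrees(np.arctan2(d[1],d[0])),np.median(t[:,2]))
E
```

```text
t 24.8 p [573.92 147.79 237.82] yaw -37.75 zax [ 2.e-03 -7.e-04 -1.e+00] F [ 1.7 -4.5  6.2] T [-1.06 -0.44  0.  ] w 14.3 ff 99.0
col x [ 9.1 36.2] y [-5.9  8.6] z -2.7 all x max 45.2
sock n 1249
sock x -29.5 24.2 y [-21.8  21.7] z [ 74.  107.  108.9]
bar yaw -37.89522414394518 240.50510463846376
```

step_arm(
  deltas="0 0 -10 0 0 0 0;0 0 -30 0 0 -8 0;0 0 -44 0 0 -18 0;0 0 -44 0 0 -28 0;0 0 -44 0 0 -38 0",
)

```text
t: 25.52
ee_pos: [573.1, 148.5, 281.6]
ee_rot: [-0.006, 1.0, 0.0, -0.0]
contact_force: [0.4, 0.3, -2.6]
width: 14.4
finger_force: 99.7
```

step_arm(
  deltas="50 -45 0 0 0 0 0;55 -90 0 0 0 0 0;55 -90 0 0 0 0 0;55 -90 0 0 0 0 0",
)

```text
t: 26.02
ee_pos: [518.9, 58.6, 281.5]
ee_rot: [-0.003, 1.0, 0.0, 0.0]
contact_force: [-0.1, 0.6, -2.1]
width: 14.7
finger_force: 99.7
```

```bash
python3 st.py;  python3 - <<'E'
from nutfit import *
f=vision.grab_frame("wrist"); nutfit(f,(573.2,148.3)); u=proj(f,[573,148,138]).astype(int);print(u)
save(f,"nut2.png",(u[0]-50,u[1]-50,u[0]+50,u[1]+50),5)
E
```

```text
t 26.025 p [518.85  58.58 281.5 ] yaw 0.32 zax [ 1.e-04  5.e-04 -1.e+00] F [-0.1  0.6 -2.1] T [ 0.03  0.01 -0.01] w 14.7 ff 99.7
washer 573.02 148.1 axes 44.57082748413086 44.830928802490234 n 1239 z 129.8725487002141
nut n 247 140.4537786093821 rod 171 [573.04796898 147.74494706 147.68505524] [567.09026679 141.68592417 146.00241867] [580.14202057 154.54386372 149.42518945]
[(np.float64(55.17739653411141), np.float64(55.0), array([17.7, 18.4, 19.1])), (np.float64(55.22168091896863), np.float64(54.0), array([17.7, 18.4, 19.1])), (np.float64(55.238051822119374), np.float64(56.0), array([17.8, 18.4, 19.1]))]
[416 296]
```

View pics/nut2.png

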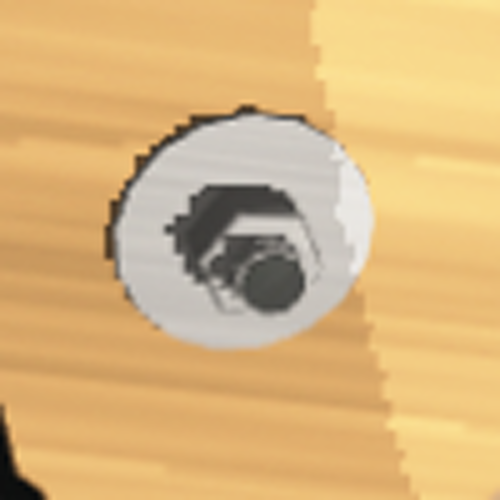

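The nut turned clockwise from 22° to about -5° with blue, so blue is the fitting driver. The tool rotated further than the nut did. I reseat blue aligned at -5° and check that the nut is really at its stop.

```bash
python3 st.py; python3 to.py 573.6 148.3 272 -5; python3 held.py
```

```text
t 26.075 p [518.86  59.   281.35] yaw 0.37 zax [ 0.e+00  6.e-04 -1.e+00] F [ 0.   1.1 -2.5] T [ 0.02 -0.01 -0.03] w 14.4 ff 99.7
shift [-55.3  88.9   9.4] rz 5.4
col x [-34.4  35.5] y [-5.8  8.7] z -2.9 all x max 44.6
sock n 599
sock x -11.8 19.5 y [-17.6  18.4] z [ 73.5  76.5 104.2]
```

step_arm(
  deltas="-28 44 0 0 0 3 0;-55.5 89 8 0 0 5.4 0;-55.5 89 9 0 0 5.4 0;-55.5 89 9 0 0 5.4 0",
)

```text
t: 26.62
ee_pos: [573.5, 147.6, 271.9]
ee_rot: [0.044, 0.999, -0.0, -0.0]
contact_force: [-0.2, -0.3, -1.9]
width: 14.3
finger_force: 99.6
```

step_arm(
  deltas="0 0 0 0 0 0 0;0 0 10 0 0 0 0;0 0 18 0 0 0 0;0 0 20 0 0 0 0;0 0 20 0 0 0 0",
)

```text
t: 27.25
ee_pos: [573.8, 147.3, 252.1]
ee_rot: [0.044, 0.999, -0.0, -0.0]
contact_force: [-0.1, -0.7, -1.4]
width: 14.5
finger_force: 99.6
```

```bash
python3 st.py; python3 to.py 573.8 148.3 243 -5
```

```text
t 27.25 p [573.77 147.32 252.06] yaw -5.08 zax [-2.e-04 -1.e-04 -1.e+00] F [-0.1 -0.7 -1.4] T [ 0.02 -0.02 -0.01] w 14.5 ff 99.6
shift [0.1 1.  9.1] rz -0.1
```

step_arm(
  deltas="0 1 0 0 0 0 0;0 1 3 0 0 0 0;0 1 6 0 0 0 0;0 1 9 0 0 0 0;0 1 9 0 0 0 0",
)

```text
t: 27.88
ee_pos: [573.8, 148.3, 242.9]
ee_rot: [0.044, 0.999, -0.0, -0.0]
contact_force: [-0.1, -0.0, -1.3]
width: 14.3
finger_force: 99.6
```

```bash
python3 st.py
```

```text
t 27.875 p [573.78 148.3  242.87] yaw -5.08 zax [-5.e-04 -2.e-04 -1.e+00] F [-0.1 -0.  -1.3] T [-0.02 -0.    0.02] w 14.3 ff 99.6
```

step_arm(
  deltas="0 0 3 0 0 0 0;0 0 6 0 0 0 0;0 0 6 0 0 0 0",
)

```text
t: 28.25
ee_pos: [574.1, 148.4, 237.8]
ee_rot: [0.044, 0.999, 0.0, 0.001]
contact_force: [-2.1, -1.3, 10.1]
width: 14.3
finger_force: 101.4
```

```bash
python3 st.py
```

```text
t 28.25 p [574.06 148.36 237.78] yaw -5.09 zax [ 1.e-03  1.e-04 -1.e+00] F [-2.1 -1.3 10.1] T [-0.23  0.5  -0.01] w 14.3 ff 101.4
```

step_arm(
  deltas="0 0 -0.3 0 0 2 0;0 0 -0.3 0 0 4 0;0 0 -0.3 0 0 6 0;0 0 -0.3 0 0 6 0",
)

```text
t: 28.75
ee_pos: [574.2, 148.2, 237.8]
ee_rot: [0.097, 0.995, -0.0, 0.001]
contact_force: [-0.3, -1.0, 7.1]
width: 14.6
finger_force: 100.9
```

```bash
python3 st.py
```

```text
t 28.75 p [574.15 148.18 237.82] yaw -11.15 zax [ 1.e-03 -3.e-04 -1.e+00] F [-0.3 -1.   7.1] T [-0.42  0.11  0.07] w 14.6 ff 100.9
```

step_arm(
  deltas="0 0 0 0 0 2 0;0 0 0 0 0 4 0;0 0 0 0 0 4 0",
)

```text
t: 29.12
ee_pos: [574.2, 148.1, 237.8]
ee_rot: [0.132, 0.991, -0.0, 0.001]
contact_force: [-0.7, -1.2, 7.0]
width: 14.7
finger_force: 100.9
```

```bash
python3 st.py
```

```text
t 29.125 p [574.2  148.07 237.83] yaw -15.15 zax [ 1.1e-03 -5.0e-04 -1.0e+00] F [-0.7 -1.2  7. ] T [-0.57  0.02  0.13] w 14.7 ff 100.9
```

step_arm(
  deltas="0 0 0 0 0 2 0;0 0 0 0 0 4 0;0 0 0 0 0 4 0",
)

```text
t: 29.5
ee_pos: [574.2, 148.0, 237.8]
ee_rot: [0.166, 0.986, -0.0, 0.001]
contact_force: [-0.7, -1.9, 5.7]
width: 14.4
finger_force: 100.9
```

```bash
python3 st.py
```

```text
t 29.5 p [574.19 148.03 237.84] yaw -19.15 zax [ 1.1e-03 -6.0e-04 -1.0e+00] F [-0.7 -1.9  5.7] T [-0.61  0.01  0.14] w 14.4 ff 100.9
```

step_arm(
  deltas="0 0 0 0 0 1 0;0 0 0 0 0 2 0;0 0 0 0 0 2 0",
)

```text
t: 29.88
ee_pos: [574.2, 148.0, 237.8]
ee_rot: [0.183, 0.983, -0.0, 0.001]
contact_force: [0.2, -2.6, 6.6]
width: 14.4
finger_force: 101.0
```

```bash
python3 st.py
```

```text
t 29.875 p [574.2  147.99 237.82] yaw -21.13 zax [ 1.1e-03 -6.0e-04 -1.0e+00] F [ 0.2 -2.6  6.6] T [-0.74  0.    0.29] w 14.4 ff 101.0
```

step_arm(
  deltas="0 0 0 0 0 1 0;0 0 0 0 0 2 0;0 0 0 0 0 2 0",
)

```text
t: 30.25
ee_pos: [574.2, 148.0, 237.8]
ee_rot: [0.2, 0.98, -0.0, 0.001]
contact_force: [0.3, -2.3, 6.3]
width: 14.2
finger_force: 101.0
```

```bash
python3 st.py
```

```text
t 30.25 p [574.22 147.99 237.83] yaw -23.12 zax [ 1.1e-03 -7.0e-04 -1.0e+00] F [ 0.3 -2.3  6.3] T [-0.77  0.    0.33] w 14.2 ff 101.0
```

step_arm(
  deltas="0 0 0 0 0 1 0;0 0 0 0 0 2 0;0 0 0 0 0 2 0",
)

```text
t: 30.62
ee_pos: [574.2, 147.9, 237.8]
ee_rot: [0.218, 0.976, -0.0, 0.001]
contact_force: [-0.9, -3.8, 6.6]
width: 14.6
finger_force: 101.0
```

```bash
python3 st.py; python3 held.py
```

```text
t 30.625 p [574.25 147.92 237.84] yaw -25.13 zax [ 1.2e-03 -7.0e-04 -1.0e+00] F [-0.9 -3.8  6.6] T [-0.76 -0.03  0.38] w 14.6 ff 101.0
col x [-33.7  36. ] y [-5.9  8.7] z -2.7 all x max 45.0
sock n 1270
sock x -12.5 24.0 y [-21.7  21.8] z [ 74.2 107.  109. ]
```

```bash
python3 - <<'E'
from h import *
f=vision.grab_frame("wrist"); s=bot.state()
P,px=cloud(f);hsv=cv2.cvtColor(f["image"],cv2.COLOR_RGB2HSV)[px[:,1].astype(int),px[:,0].astype(int)].astype(int)
k=(abs(hsv[:,0]-112)<12)&(hsv[:,1]>120)&(np.hypot(P[:,0]-573,P[:,1]-148)<60)&(P[:,2]>238.5)
t=P[k];d=np.linalg.svd(t[:,:2]-t[:,:2].mean(0),full_matrices=False)[2][0];print("bar yaw",np.degrees(np.arctan2(d[1],d[0])),len(t),"top",np.median(t[:,2]),cv2.minAreaRect(t[:,:2].astype(np.float32)))
E
python3 st.py
```

```text
bar yaw -24.847428328474404 5521 top 240.5816950102888 ((573.8637084960938, 149.15245056152344), (15.285911560058594, 71.2204818725586), 65.02592468261719)
t 30.725 p [574.24 147.93 237.83] yaw -25.11 zax [ 1.1e-03 -7.0e-04 -1.0e+00] F [ 0.1 -2.2  6.5] T [-0.73 -0.02  0.39] w 14.7 ff 101.0
```

step_arm(
  deltas="0 0 0 0 0 1 0;0 0 0 0 0 1 0;0 0 0 0 0 1 0",
)

```text
t: 31.1
ee_pos: [574.3, 147.9, 237.8]
ee_rot: [0.226, 0.974, -0.0, 0.001]
contact_force: [-0.7, -2.8, 7.1]
width: 14.3
finger_force: 101.0
```

```bash
python3 st.py
```

```text
t 31.1 p [574.25 147.92 237.82] yaw -26.12 zax [ 1.2e-03 -7.0e-04 -1.0e+00] F [-0.7 -2.8  7.1] T [-0.82 -0.05  0.27] w 14.3 ff 101.0
```

step_arm(
  deltas="0 0 -5 0 0 0 0;0 0 -15 0 0 0 0;0 0 -40 0 0 0 0;20 -30 -44 0 0 0 0;55 -90 -44 0 0 0 0",
)

```text
t: 31.72
ee_pos: [490.0, 95.8, 281.9]
ee_rot: [0.225, 0.974, 0.001, 0.001]
contact_force: [1.5, -0.6, -2.8]
width: 14.6
finger_force: 103.2
```

```bash
python3 st.py;  python3 - <<'E'
from nutfit import *
f=vision.grab_frame("wrist"); nutfit(f,(573.2,148.3)); u=proj(f,[573,148,138]).astype(int);print(u)
save(f,"nut3.png",(u[0]-50,u[1]-50,u[0]+50,u[1]+50),5)
E
```

```text
t 31.725 p [490.05  95.85 281.9 ] yaw -26.02 zax [ 1.2e-03  8.0e-04 -1.0e+00] F [ 1.5 -0.6 -2.8] T [-0.07 -0.08  0.01] w 14.6 ff 103.2
washer 572.85 148.42 axes 44.48868942260742 45.04177474975586 n 1261 z 129.8250363372348
nut n 258 140.6593768744427 rod 154 [572.94894214 148.23255151 147.60260895] [566.99632404 142.61628643 146.02916231] [579.94613144 153.97378332 148.96751781]
[(np.float64(54.576580812210835), np.float64(55.0), array([18.6, 18.5, 17.5])), (np.float64(54.59550876902621), np.float64(56.0), array([18.6, 18.6, 17.4])), (np.float64(54.65853596091331), np.float64(54.0), array([18.6, 18.5, 17.5]))]
[409 293]
```

View pics/nut3.png

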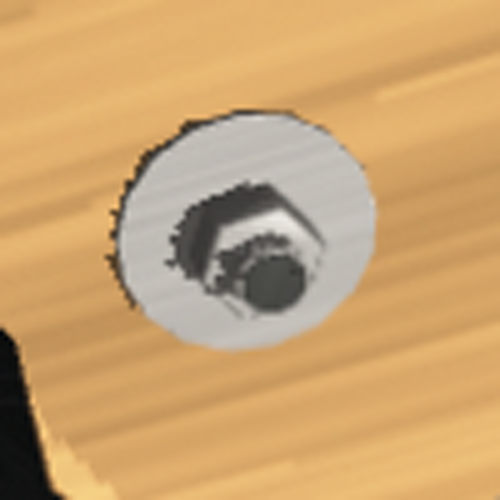

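The nut sits at about -5° again, the same as after the first push, although it was pushed on much further. So -5° is the tight stop. I reseat blue there with a light clockwise preload.

```bash
python3 st.py; python3 to.py 573.8 148.3 272 -8
```

```text
t 31.775 p [480.37  89.89 280.63] yaw -26.2 zax [-0.0103 -0.0047 -0.9999] F [-3.  -7.5  3. ] T [-0.54  0.12 -0.01] w 14.2 ff 103.3
shift [-58.1  93.7   7.4] rz -18.2
```

step_arm(
  deltas="0 0 0 0 0 -6 0;-20 30 0 0 0 -12 0;-40 62 3 0 0 -18 0;-53 89 6 0 0 -18 0;-53 89 6 0 0 -18 0",
)

```text
t: 32.4
ee_pos: [577.9, 153.6, 275.2]
ee_rot: [0.07, 0.998, 0.0, -0.0]
contact_force: [-0.1, 0.1, -2.3]
width: 14.1
finger_force: 103.1
```

step_arm(
  deltas="0 0 0 0 0 0 0;0 0 0 0 0 0 0",
)

```text
t: 32.65
ee_pos: [577.2, 151.7, 276.0]
ee_rot: [0.071, 0.997, -0.0, 0.0]
contact_force: [-0.2, -0.6, -1.8]
width: 14.5
finger_force: 103.1
```

```bash
python3 st.py; python3 to.py 573.8 148.3 252 -8
```

```text
t 32.65 p [577.18 151.74 276.01] yaw -8.12 zax [ 4.e-04 -2.e-04 -1.e+00] F [-0.2 -0.6 -1.8] T [-0.02  0.   -0.07] w 14.5 ff 103.1
shift [ 2.9 -3.9 24. ] rz -0.1
```

step_arm(
  deltas="2.9 -3.9 0 0 0 0 0;2.9 -3.9 12 0 0 0 0;2.9 -3.9 22 0 0 0 0;2.9 -3.9 24 0 0 0 0;2.9 -3.9 24 0 0 0 0",
)

```text
t: 33.28
ee_pos: [574.0, 148.8, 251.3]
ee_rot: [0.07, 0.998, -0.0, -0.0]
contact_force: [0.7, 0.4, -1.8]
width: 14.4
finger_force: 103.2
```

```bash
python3 st.py; python3 to.py 573.8 148.3 243 -8; python3 held.py
```

```text
t 33.275 p [574.01 148.78 251.32] yaw -8.08 zax [-3.e-04 -1.e-04 -1.e+00] F [ 0.7  0.4 -1.8] T [-0.02  0.04  0.  ] w 14.4 ff 103.2
shift [ 0.1 -0.5  8.3] rz -0.1
col x [-34.2  35.6] y [-5.7  8.7] z -2.5 all x max 44.8
sock n 609
sock x -12.1 19.7 y [-17.5  18.5] z [ 74.   77.  105.1]
```

step_arm(
  deltas="0.1 -0.5 2 0 0 0 0;0.1 -0.5 5 0 0 0 0;0.1 -0.5 9 0 0 0 0;0.1 -0.5 14 0 0 0 0;0.1 -0.5 14.5 0 0 0 0",
)

```text
t: 33.95
ee_pos: [574.2, 148.3, 237.8]
ee_rot: [0.071, 0.998, 0.0, 0.001]
contact_force: [-3.5, -2.6, 19.0]
width: 14.4
finger_force: 106.3
```

```bash
python3 st.py
```

```text
t 33.95 p [574.17 148.26 237.76] yaw -8.09 zax [ 1.5e-03  2.0e-04 -1.0e+00] F [-3.5 -2.6 19. ] T [-0.42  0.97 -0.01] w 14.4 ff 106.3
```

step_arm(
  deltas="0 0 0 0 0 3 0;0 0 0 0 0 6 0;0 0 0 0 0 8 0;0 0 0 0 0 8 0",
)

```text
t: 34.45
ee_pos: [574.3, 148.0, 237.8]
ee_rot: [0.14, 0.99, 0.0, 0.001]
contact_force: [-1.4, -2.8, 15.1]
width: 14.2
finger_force: 105.5
```

```bash
python3 st.py
```

```text
t 34.45 p [574.33 148.04 237.76] yaw -16.13 zax [ 1.9e-03 -2.0e-04 -1.0e+00] F [-1.4 -2.8 15.1] T [-0.63  0.37  0.07] w 14.2 ff 105.5
```

step_arm(
  deltas="0 0 0.2 0 0 2 0;0 0 0.2 0 0 2 0;0 0 0.2 0 0 2 0;0 0 0.2 0 0 2 0",
)

```text
t: 34.95
ee_pos: [574.4, 148.0, 237.8]
ee_rot: [0.157, 0.988, 0.0, 0.001]
contact_force: [-1.5, -3.3, 17.1]
width: 14.4
finger_force: 106.0
```

```bash
python3 st.py
python3 - <<'E'
from h import *
for n in("top","scene"):
    f=vision.grab_frame(n)
    for d in ["driver_red","driver_yellow","driver_blue"]: print(n,d,[(round(a["p"],2),world(f,a["centre"]).round().tolist()) for a in vision.find_in(d,f)[:2]])
E
python3 st.py
```

```text
t 34.95 p [574.37 147.96 237.78] yaw -18.1 zax [ 2.1e-03 -2.0e-04 -1.0e+00] F [-1.5 -3.3 17.1] T [-0.75  0.55  0.12] w 14.4 ff 106.0
top driver_red [(0.62, [464.0, -127.0, 118.0]), (0.37, [662.0, -400.0, 79.0])]
top driver_yellow [(0.75, [463.0, -276.0, 122.0]), (0.72, [439.0, 385.0, 52.0])]
top driver_blue [(0.6, [378.0, -31.0, 111.0])]
scene driver_red [(0.91, [458.0, -133.0, 99.0])]
scene driver_yellow [(0.57, [453.0, -279.0, 107.0])]
scene driver_blue [(0.74, [368.0, -34.0, 89.0]), (0.64, [563.0, 143.0, 184.0])]
t 35.35 p [574.4  147.96 237.76] yaw -18.1 zax [ 2.1e-03 -2.0e-04 -1.0e+00] F [-1.8 -3.2 16.2] T [-0.73  0.54  0.13] w 14.4 ff 106.0
```

step_arm(
  deltas="0 0 0 0 0 2 0;0 0 0 0 0 4 0;0 0 0 0 0 4 0;0 0 0 0 0 4 0",
)

```text
t: 35.85
ee_pos: [574.4, 147.9, 237.8]
ee_rot: [0.192, 0.981, 0.0, 0.001]
contact_force: [-2.1, -3.4, 17.0]
width: 14.3
finger_force: 106.1
```

```bash
python3 st.py; python3 -c "
from workcell import finish_job
print(finish_job())"
```

```text
t 35.85 p [574.38 147.9  237.77] yaw -22.09 zax [ 2.1e-03 -4.0e-04 -1.0e+00] F [-2.1 -3.4 17. ] T [-0.86  0.56  0.32] w 14.3 ff 106.1
the job is handed in; nothing more can be done
None
```

I handed the job in at 36 s, and no verdict came back: blue fits and is gripped, upright and fully down on the nut, which I judge tight (after about 27° it would turn no further); red only spun and is back in its pocket, and yellow was never moved.

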